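# Bring the pastry carriage down its sloping rails

## Task

Press the gate lever beside the sloping rails all the way down (by the lever, not by the blade), so that the carriage with the éclairs rolls off, and catch it with the hand at its front bar on its way down, giving way with it and braking softly so that its hanging tray hardly swings. Ease it down against the buffers at the low end and leave it resting there, let go, the tray hanging quietly with all éclairs in it and the gate left open. Halting it abruptly, by the buffers or by a hand that stands still, makes the tray swing and spoils the éclairs.

Things in the scene. Friction and masses are not known exactly. Their poses are not given: they have to be found in the camera images.
- track: Fixed sloping run of two aluminium rails on trestles, 680 mm long. Origin on the table; x axis level across the rails, away from the robot; y along them towards the high end; z up. Rails, 14 mm wide, at x = -75 and +75 mm, open between; their tops 140 mm above the table at y = 0, falling towards -y by 0.038 rad. Buffers on the rails at y = -277 to -298 mm, 45 mm high
- carriage (a joint): Way of the carriage down the rails from the gate, m: 0 at the start, 0.39 when it rests on the buffers (hard end). Carriage with tray and éclairs weighs nominally 0.95 kg (0.84 to 1.09). Free, it accelerates at about 0.16 m/s2 (0.13 to 0.19) and would reach the buffers after some 2.2 s (2.0 to 2.5) at 0.32 to 0.39 m/s
- front_bar (a point): Middle of the carriage's front cross bar, the place to catch it: round steel, 12 mm thick, level across the rails (track x -75 to 75 mm), axis 40 mm above (square to) the rail tops; side plates at its ends rise to 56 mm. Track y = 118 mm at the start, -271 mm at the buffers. Free space in front of it and below, between the rails. A like rear bar 160 mm behind
- swing (a joint): Angle in rad of the tray that hangs from two pivots amidships of the carriage: 0 hanging level, negative when it swings forward (downhill). Its own swing takes about 0.6 s. Stopping the carriage dead from v m/s swings it by about 1.0 v rad; it must stay within about 0.13 rad
- tray_floor (a point): Middle of the floor of the hanging tray, 85 mm below its pivots; tray of steel, 118 mm across by 136 mm along the rails, rim 15 mm high, with three éclairs in it
- gate (a joint): Angle of the gate shaft, rad: 0 shut (its blade stands in front of the front bar), 1.0 fully open (end stop). The blade clears the carriage from about 0.65. Stays where it is left; turning takes about 0.15 N m (3 N at the lever)
- blade (a point): Middle of the steel blade of the gate: an arm from the shaft across the near rail with a plate 30 mm wide, 4 mm thick, that stands in front of the front bar. It swings up as the lever is pressed; it is not to be pushed by hand
- lever_bar (a point): Middle of the lever's press bar: black, 14 mm thick, 64 mm long, parallel to the rails, on a 52 mm arm of the gate shaft towards the robot, near the low end (track x -144, y -178 mm). Shut: 213 mm above the table, arm rising outwards at 0.5 rad. Pressed down it lifts the blade; fully open 163 mm above the table, arm 0.5 rad below level
- shaft_mid (a point): Point on the gate shaft's axis at track y = 0: a 10 mm bar along the near rail at track x = -98 mm, axis 55 mm above (square to) the rail tops, from y = -225 to 175 mm, in brackets at y = -215 and 165 mm that rise to 64 mm. A hand must pass above it to get in between the rails
- eclair1: Chocolate éclair, 100 x 34 x 28 mm, 60 g, lying across in the hanging tray, the one nearest the low end; origin under its middle
- eclair2: Second éclair, in the middle of the hanging tray
- eclair3: Third éclair, in the hanging tray, nearest the high end
There are look-alikes about, which are no part of the job. What is shaped like the eclair3 but pink or turquoise is not meant. Leave any blue look-alike of the eclair1 alone.

How it is judged:
By the outcome, as a careful person would: the job done as asked, in the order asked, and still so for the second after the job is handed in, with the robot touching nothing.
It also fails if it takes over 29 s, if anything falls off the work surface, if the arm or the gripper's body presses on something with over 40 N, if the wrist force passes 120 N, or if a joint passes its speed limit or range.

## Robot

A 6-joint arm with a two-finger parallel gripper is mounted at the origin on the work surface. World frame = base frame: x ahead of the robot, y to its left, z up, the work surface at z = 0. Lengths are in m, angles in degrees, forces in N, time in s.
With the tool pointing down it reaches from about 0.35 to 0.875 m from the base axis. Payload 4.2 kg.
Tool frame: the origin (TCP) lies midway between the tips of the shut fingers; the grasp point (between the pads) lies 19 mm behind it; z points along the fingers, y is the line along which they close (so a half turn about z gives the same grasp; the last joint's range is limited). The gripper opens to 87 mm and grips with 3 to 60 N. Pads are 19 mm wide; open, the fingers measure 117 mm over their backs; the gripper's body (75 mm by 190 mm) begins 51 mm behind the grasp point.
Start: joints at [-50.558, 22.042, 0.453, 0, -68.411, -14.817], TCP at [0.26, -0.568, 0.223] pointing down, gripper open.
Joint ranges: [-179.83, 179.83], [-69.29, 118.12], [-61.27, 80.66], [-181.25, 117.63], [-171.15, -9.14], [-177.46, 177.46]. Speed limits (degrees/s): [159.86, 159.86, 180, 180, 180, 180].

## Interface

Orientations are given as [roll, pitch, yaw] about the fixed x, y, z axes, in that order (R = Rz(yaw) Ry(pitch) Rx(roll)).
In Python, from rig import get_state, read_camera, sign_off gives the robot as it stands.
- The arm moves only by the shell command python3 -m creep 'ROWS'. ROWS is JSON, a list of rows, each a list of 5 numbers: the shift along the world's x, y, z as a fraction of full scale, then the turn about the world's z as a fraction of full scale, then the opening, from 0 (shut) to 1 (fully open). In form: [[x, y, z, roll, claw], ...]. A call has 1 to 20 rows; each row shifts and turns the commanded pose from where the row before left it; what a row does not reach is not made up. Full scale, the value 1, is 0.05 m for a shift and 0.1 rad for a turn. A row lasts 1/10 s, in which the tool goes at most 50 mm and 8.59 degrees, less where a joint would pass 70% of its speed; a pose out of reach is approached as far as the arm can. A call with a number of a shift or a turn outside -1 to 1 is refused whole. A call with a gripper value outside its range is refused whole. The fingers move at their own pace and stop on an object; the grip force is fixed at half the most. Time passes only in rows, so rows that do not move let the fingers close. It gives the time, the measured TCP pose, the force, the opening and the grip force at its end, in the units of the state.
- get_state(): the state, without advancing time (a new reading comes with each control period).
- read_camera(name): name is "scene" or "top"; returns a dict with "image" (384x512x3 uint8, red, green, blue), "intrinsics" (3x3 intrinsics, pixels), "D" ([k1, k2, p1, p2, k3] as OpenCV has them; the pictures are not rectified), "view" (4x4, takes a point from world to camera coordinates). Camera axes: x right, y up, looking along -z (the intrinsics and any distortion apply to the point x, -y, -z); pixel columns grow to the right and rows downward; lengths in m; the calibration is good to about 2 mm. A picture is of the moment at which its call begins. There is no depth.
- sign_off(): hands the job in; it is judged then, once.
The state is a dict: "clock": time; "qpos": joint angles; "qd": joint speeds; "joint_torque": joint torques, N m; "eef_pos": TCP position; "tcp_rot": TCP orientation; "force": force on the tool from outside, world axes, zero at the start; "torque": the same for the moment, N m; "finger_gap": finger opening in m; "grip_force": force on a finger pad.
Only numpy, scipy, OpenCV 4.12 (cv2) and the standard library are available. Lean on these libraries where they do the work, as an engineer would, in place of code of your own. Each camera call takes 0.05 s, during which the arm holds its last target. There are 200 camera calls.

## Working session

There is one attempt and no reset: what is moved stays moved. The work goes in short steps, Python scripts to look and compute and a shell command to move; the robot and the scene stay as the last step left them, time stands still between calls to the robot, and variables do not carry over. Pictures are saved under pics/ and viewed, at most 10 in all, crops included, and the job is handed in when it is done.

```bash
mkdir -p pics; ls; python3 - <<'E'
from rig import *
import cv2
s=get_state();print(s['clock'],s['eef_pos'],s['tcp_rot'],s['finger_gap'])
for n in('scene','top'):
    d=read_camera(n);cv2.imwrite(f'pics/{n}0.png',cv2.resize(d['image'][:,:,::-1],None,fx=1.5,fy=1.5,interpolation=cv2.INTER_CUBIC));print(n,d['intrinsics'],d['D'],d['view'])
E
```

```text
pics
0.0 [ 0.26019392 -0.56760426  0.22146402] [ 1.79876012e+02 -4.02498620e-03 -1.55384701e+02] 0.08707464827870204
scene [[459.04937059   0.         257.44899635]
 [  0.         459.04937059 187.53055552]
 [  0.           0.           1.        ]] [-0.16252815  0.          0.          0.          0.        ] [[-0.13487366  0.9908106   0.01017102 -0.09739605]
 [-0.74715636 -0.10843776  0.6557428   0.3699881 ]
 [ 0.65081984  0.08084309  0.75491584 -1.63712356]
 [ 0.          0.          0.          1.        ]]
top [[380.29026956   0.         251.77510451]
 [  0.         380.29026956 193.31210473]
 [  0.           0.           1.        ]] [-0.05728237  0.          0.          0.          0.        ] [[ 5.21068304e-02 -9.98641219e-01  7.70991184e-04  1.21734495e-01]
 [ 9.77728442e-01  5.11727901e-02  2.03539775e-01 -6.12731319e-01]
 [-2.03302663e-01 -9.85199251e-03  9.79066374e-01 -9.79544833e-01]
 [ 0.00000000e+00  0.00000000e+00  0.00000000e+00  1.00000000e+00]]
```

View pics/scene0.png

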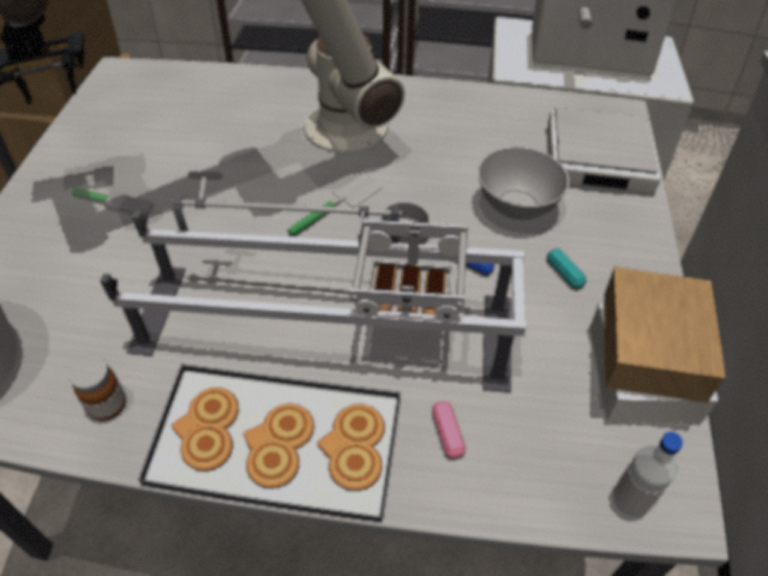

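View pics/top0.png

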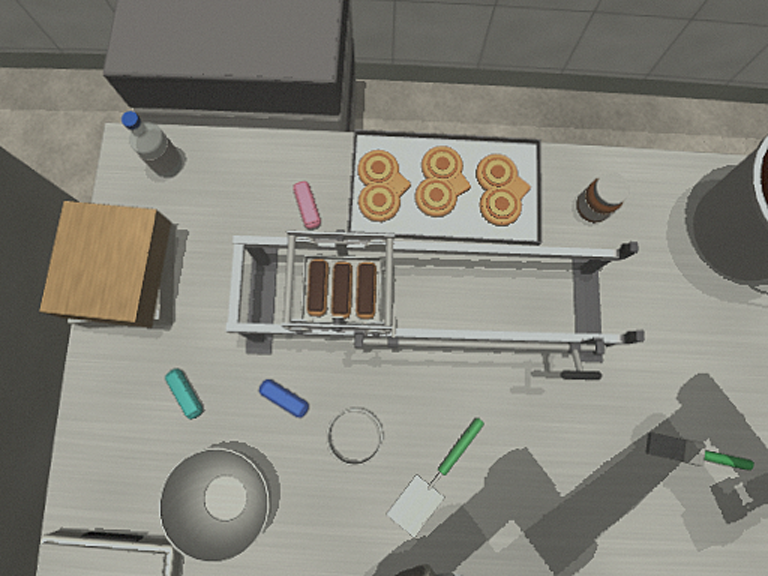

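Scene: the carriage with éclairs is at about (412,270) and the black lever at about (125,205), with the low end on the left. Top: the lever bar is at (582,375), the buffers at (628,249) and (633,337), and the carriage front bar at about x=390. Next I'll zoom in on the low end and the carriage in the top view, and on the low end in the scene view.

```bash
python3 - <<'E'
from rig import *
import cv2,numpy as np
t=read_camera('top')['image'][:,:,::-1];s=read_camera('scene')['image'][:,:,::-1]
cv2.imwrite('pics/crop.png',cv2.resize(t[140:265,240:440],None,fx=4,fy=4,interpolation=cv2.INTER_CUBIC))
cv2.imwrite('pics/crop2.png',cv2.resize(s[120:235,60:200],None,fx=5,fy=5,interpolation=cv2.INTER_CUBIC))
E
```

```text
(no output)
```

View pics/crop.png

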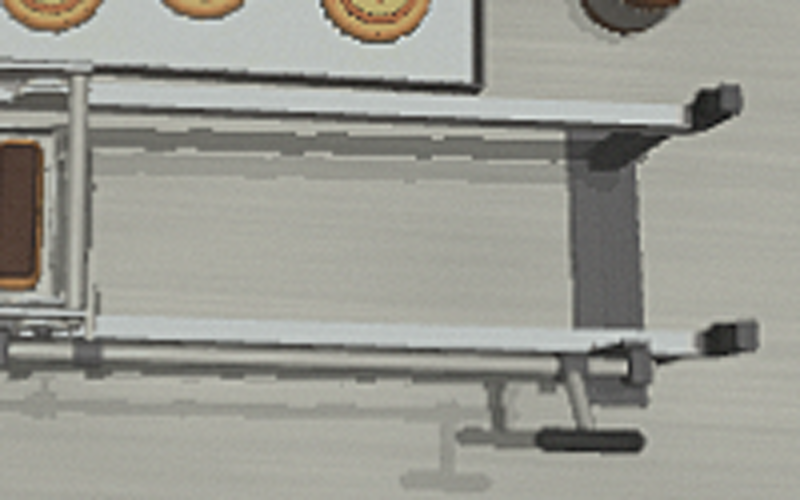

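View pics/crop2.png

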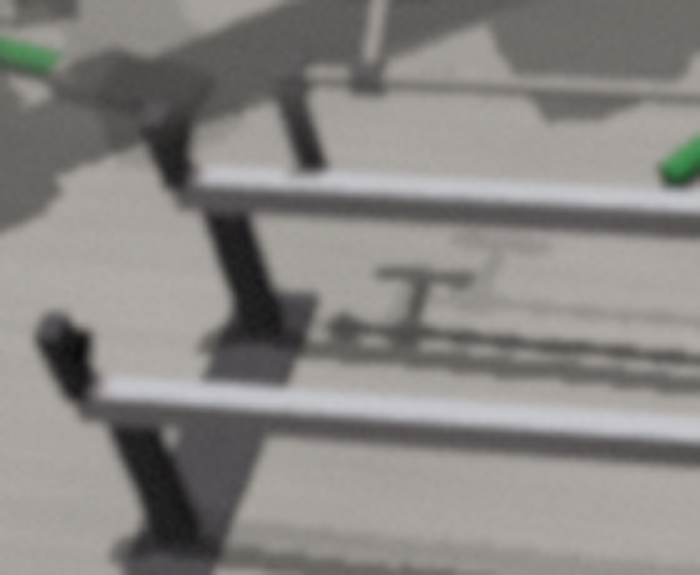

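The top crop shows the lever bar centre at (590,440), the buffer tops at (729,98) and (742,333), the front bar from (78,75) to (83,325), and the rails. The scene crop shows the far buffer top at (58,325). I'll fit the track's x, y and yaw from these.

```bash
cat >h.py <<'E'
from rig import *
import cv2,numpy as np
from scipy.optimize import least_squares
def proj(d,P):
    V=d['view'];c=np.atleast_2d(P)@V[:3,:3].T+V[:3,3]
    c=c*[1,-1,-1]
    return cv2.projectPoints(c,np.zeros(3),np.zeros(3),d['intrinsics'],d['D'])[0][:,0]
def w(p,T):
    T=np.array(T);x,y,a=p;c,s=np.cos(a),np.sin(a)
    return np.c_[x+c*T[:,0]-s*T[:,1],y+s*T[:,0]+c*T[:,1],T[:,2]]
rt=lambda y:.14+.038*y
E
python3 - <<'E'
from h import *
t=read_camera('top');s=read_camera('scene')
top=[((590,440),(-.144,-.178,.213)),((729,98),(.075,-.2875,rt(-.2875)+.045)),((742,333),(-.075,-.2875,rt(-.2875)+.045)),((79,200),(0,.118,rt(.118)+.04))]
sc=[((58,325),(.075,-.2875,rt(-.2875)+.045))]
U=np.array([a for a,_ in top])/4.+[240,140]-.375;T=[b for _,b in top]
U2=np.array([a for a,_ in sc])/5.+[60,120]-.4;T2=[b for _,b in sc]
f=lambda p:np.r_[(proj(t,w(p,T))-U).ravel(),(proj(s,w(p,T2))-U2).ravel()]
r=least_squares(f,[.7,0,0]);print(r.x,np.round(r.fun.reshape(-1,2),2))
p=r.x
names=dict(lever=(-.144,-.178,.213),leveropen=(-.144,-.178,.163),bar0=(0,.118,rt(.118)+.04),barend=(0,-.271,rt(-.271)+.04))
for k,v in names.items():print(k,w(p,[v])[0].round(4))
# rail centre checks in top crop px
for X in(-.075,.075):print(X,((proj(t,w(p,[(X,-.2,rt(-.2)),(X,.1,rt(.1))]))-[240,140]+.375)*4).round(0).tolist())
E
```

```text
[0.59580246 0.01658878 0.03126583] [[ 0.74  0.78]
 [-0.92 -0.08]
 [ 0.09  0.53]
 [-0.01 -0.7 ]
 [-0.08  0.73]]
lever [ 0.4574 -0.1658  0.213 ]
leveropen [ 0.4574 -0.1658  0.163 ]
bar0 [0.5921 0.1345 0.1845]
barend [ 0.6043 -0.2543  0.1697]
-0.075 [[578.0, 341.0], [105.0, 330.0]]
0.075 [[566.0, 112.0], [108.0, 97.0]]
```

```bash
cat >>h.py <<'E'
P=[0.5958,0.0166,0.03127]
def brown():
    d=read_camera('scene');h=cv2.cvtColor(d['image'],cv2.COLOR_RGB2HSV).astype(int);r=d['image'].astype(int)
    m=((r.max(2)<110)&(r[:,:,0]-r[:,:,2]>15)&(h[:,:,1]>70)).astype(np.uint8)
    m[:165]=0;m[215:]=0;m[:,:70]=0;m[:,330:]=0
    n,l,st,c=cv2.connectedComponentsWithStats(m)
    k=[i for i in range(1,n) if st[i,4]>20]
    return d,m,[(c[i].round(1).tolist(),int(st[i,4])) for i in k]
E
python3 -m creep '[[0.33,0.66,0.12,0.98,0],[0.33,0.67,0.12,0.98,0],[0.33,0.67,0.12,0.98,0],[0.33,0.67,0.12,0.98,0],[0.33,0.67,0.06,0.98,0],[0.33,0.67,0,0.98,0],[0.33,0.67,0,0.98,0],[0.32,0.67,0,0.98,0],[0.32,0.67,0,0.98,0],[0.32,0.67,0,0.98,0],[0.32,0.67,0,0.97,0],[0.32,0.67,0,0.97,0]]'
python3 - <<'E'
from h import *
s=get_state();print(s['clock'],s['eef_pos'],s['tcp_rot'],s['force'],s['qpos'])
d,m,k=brown();print(k)
t=read_camera('top');cv2.imwrite('pics/a.png',np.hstack([cv2.resize(t['image'][130:280,250:450,::-1],None,fx=2,fy=2),cv2.resize(d['image'][80:230,50:250,::-1],None,fx=2,fy=2)]))
E
```

```text
clock: 1.5
eef_pos: [0.4563, -0.1651, 0.2498]
tcp_rot: [-180.0, -0.0, -87.9]
force: [0.3, -1.0, 0.3]
finger_gap: 0.0025
grip_force: 0.0
1.5 [ 0.45632155 -0.16512697  0.24977685] [-1.79971502e+02 -2.04476114e-03 -8.78706044e+01] [ 0.2834836  -1.01463136  0.26121429] [-6.67026546e-01  7.10187777e+00 -1.59156304e+01  7.08543983e-04
 -6.69539282e+01  2.79614546e+00]
[([256.5, 183.8], 187), ([273.5, 183.8], 159), ([289.8, 187.1], 172)]
```

View pics/a.png

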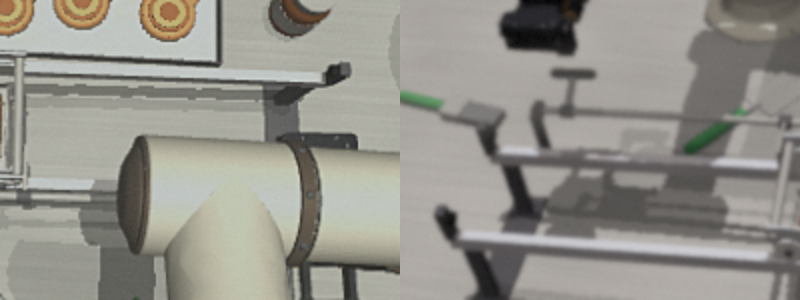

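The right half shows the press bar clearly, with its centre at crop (573,73), which is scene pixel (136.5,116.5). The dark gripper part is at crop (540,30). I'll compare these with the predicted positions.

```bash
python3 - <<'E'
from h import *
d=read_camera('scene')
L=w(P,[(-.144,-.178,.213)])
e=get_state()['eef_pos'];print('lever',proj(d,L),'tcp',proj(d,e),'tcp+.07',proj(d,e+np.array([0,0,.07])))
V=d['view'];C=-V[:3,:3].T@V[:3,3]
u=cv2.undistortPoints(np.array([[[136.5,116.5]],[[58/5+59.6,325/5+119.6]]]),d['intrinsics'],d['D'])[:,0]
for a,z in zip(u,(.213,rt(-.2875)+.045)):
    r=V[:3,:3].T@np.array([a[0],-a[1],-1]);print(C+r*(z-C[2])/r[2])
cv2.imwrite('pics/b.png',cv2.resize(d['image'][50:190,80:240,::-1],None,fx=5,fy=4,interpolation=cv2.INTER_CUBIC))
E
```

```text
lever [[135.69672906 117.08094345]] tcp [[133.5752995  106.07945483]] tcp+.07 [[128.56582825  84.06532542]]
[ 0.45487797 -0.16441308  0.213     ]
[ 0.67748433 -0.269178    0.174075  ]
```

View pics/b.png

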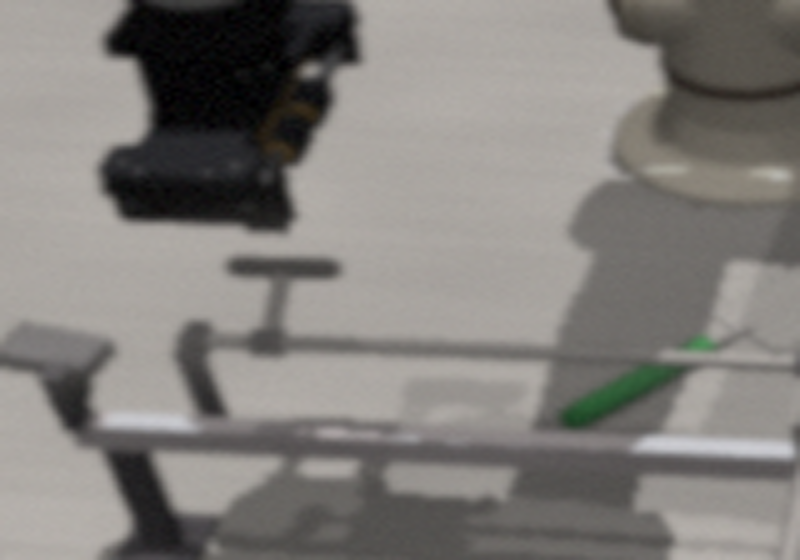

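The picture agrees with the prediction: the press bar is at crop (285,267), and the dark block above it is the end of the gripper body, aligned across the rails as intended. Next I'll press to just short of release.

```bash
python3 -m creep '[[0,0,-0.5,0,0],[0,0,-0.45,0,0],[0,0,-0.1,0,0],[0,0,0,0,0]]'
python3 -c "
from h import *
s=get_state();print(s['clock'],s['eef_pos'],s['force']);d,m,k=brown();print(k)"
```

```text
clock: 2.05
eef_pos: [0.4554, -0.1673, 0.1967]
tcp_rot: [179.9, -0.0, -88.2]
force: [-0.2, 0.9, -0.5]
finger_gap: 0.0005
grip_force: 0.0
2.05 [ 0.45537776 -0.16727493  0.19669853] [-0.17038213  0.91224738 -0.51670502]
[([256.3, 183.8], 182), ([273.2, 183.8], 154), ([289.7, 186.9], 173)]
```

```bash
python3 -m creep '[[0,0,-0.08,0,0]]'; python3 -c "
from h import *
d=read_camera('scene');t=read_camera('top')
cv2.imwrite('pics/c.png',np.vstack([cv2.resize(d['image'][60:150,80:280,::-1],None,fx=4,fy=4,interpolation=2),cv2.resize(t['image'][190:250,230:430,::-1],None,fx=4,fy=4)]))"
```

```text
clock: 2.2
eef_pos: [0.4571, -0.1672, 0.1944]
tcp_rot: [-179.8, -0.0, -88.1]
force: [-0.7, -0.5, 3.7]
finger_gap: 0.0005
grip_force: 1.5
```

View pics/c.png

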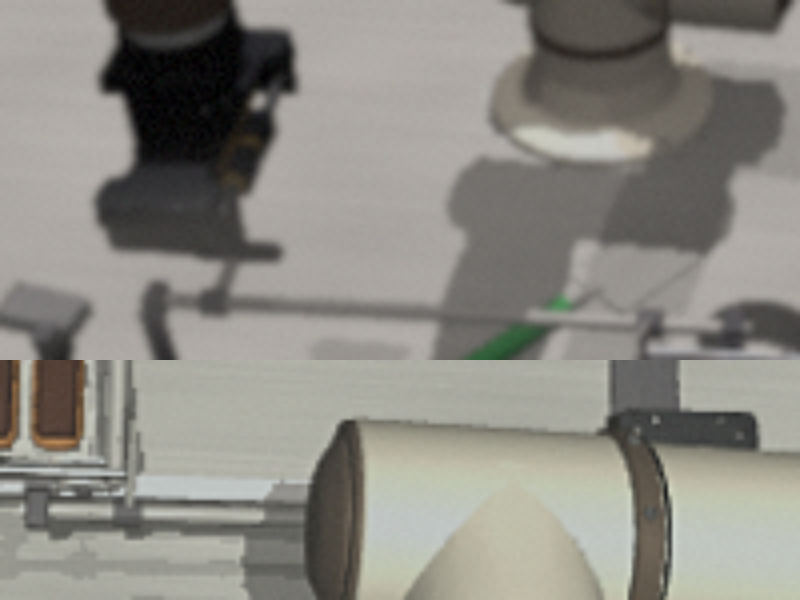

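The lever is going down under the fingers (bar at crop (265,250), 3.7 N). Now the full press.

```bash
python3 -m creep '[[0,0,-0.48,0,0],[0,0,-0.06,0,0]]'
```

```text
clock: 2.5
eef_pos: [0.4593, -0.1677, 0.1711]
tcp_rot: [-179.6, -0.2, -87.9]
force: [-8.1, 3.8, 30.3]
finger_gap: 0.0005
grip_force: 15.3
```

```bash
python3 -m creep '[[0,0,0.97,0,0],[0.71,0.56,0,0,0],[0.71,0.56,0,0,0],[0.71,0.56,0,0,0],[0.7,0.56,-0.4,0,0],[0,0,-0.85,0,0]]'
python3 -c "
from h import *
s=get_state();print(s['clock'],s['eef_pos'],s['force']);d,m,k=brown();print(k)
for q in(0,.02,.04,.06,.08,.1,.15,.2):print(q,proj(d,w(P,[(0,.118-.08-q,rt(.04-q)-.01)]))[0].round(1))"
```

```text
clock: 3.1
eef_pos: [0.6045, -0.0513, 0.1546]
tcp_rot: [-179.3, 0.0, -87.8]
force: [0.1, 0.8, -1.5]
finger_gap: 0.0005
grip_force: 0.0
3.1 [ 0.60446938 -0.05130312  0.15462303] [ 0.09394159  0.83056832 -1.45121992]
[([252.8, 182.8], 159), ([236.3, 183.3], 181), ([268.7, 185.3], 169)]
0 [208.6 185.1]
0.02 [200.8 184.6]
0.04 [193.  184.2]
0.06 [185.3 183.7]
0.08 [177.6 183.2]
0.1 [169.9 182.8]
0.15 [151.  181.6]
0.2 [132.4 180.5]
```

```bash
python3 -m creep '[[-0.03,0.95,0.03,0,0]]'
python3 -c "
from h import *
s=get_state();print(s['clock'],s['eef_pos']);d,m,k=brown();print(k)
U=[proj(d,w(P,[(0,.198-q/100,rt(.198-q/100)-.01)]))[0][0] for q in range(40)];print(np.interp(sorted([c[0][0] for c in k])[1],U[::-1],np.arange(39,-1,-1)/100.), 'start',np.interp(273.2,U[::-1],np.arange(39,-1,-1)/100.),'prev',np.interp(252.8,U[::-1],np.arange(39,-1,-1)/100.))"
```

```text
clock: 3.25
eef_pos: [0.5937, -0.0101, 0.1498]
tcp_rot: [179.5, -0.1, -88.5]
force: [1.3, 0.8, 0.7]
finger_gap: 0.0008
grip_force: 0.0
3.25 [ 0.59370787 -0.01007901  0.14981505]
[([227.9, 182.8], 172), ([244.8, 183.3], 156), ([260.1, 185.4], 156)]
0.06873258020252948 start 0.0 prev 0.04877098394145385
```

```bash
python3 -m creep '[[0,-0.02,0,0,0],[0,-0.16,0,0,0],[0.01,-0.28,-0.01,0,0],[0.01,-0.36,-0.01,0,0],[0.01,-0.39,-0.02,0,0],[0.01,-0.39,-0.02,0,0],[0.01,-0.38,-0.02,0,0],[0.01,-0.35,-0.01,0,0],[0.01,-0.32,-0.01,0,0],[0.01,-0.29,-0.01,0,0],[0.01,-0.26,-0.01,0,0],[0.01,-0.24,-0.01,0,0],[0.01,-0.22,-0.01,0,0],[0.01,-0.20,-0.01,0,0],[0.01,-0.18,-0.01,0,0],[0,-0.16,-0.01,0,0],[0,-0.14,-0.01,0,0],[0,-0.13,0,0,0],[0,-0.12,0,0,0],[0,-0.10,-0.01,0,0]]'
```

```text
clock: 5.3
eef_pos: [0.6025, -0.2421, 0.1441]
tcp_rot: [-180.0, -0.0, -88.1]
force: [-0.8, 0.5, 0.9]
finger_gap: 0.0004
grip_force: 0.2
```

```bash
python3 -m creep '[[0,-0.09,0,0,0],[0,-0.08,0,0,0],[0,-0.07,0,0,0],[0,-0.06,0,0,0],[0,-0.05,0,0,0],[0,-0.05,0,0,0],[0,-0.04,0,0,0],[0,-0.04,0,0,0],[0,-0.04,0,0,0],[0,-0.04,0,0,0],[0,-0.04,0,0,0],[0,-0.04,0,0,0],[0,-0.04,0,0,0],[0,-0.04,0,0,0],[0,-0.05,0,0,0],[0,-0.10,0,0,0],[0,-0.10,0,0,0]]'
python3 -c "
from h import *
s=get_state();print(s['clock'],s['eef_pos'],s['force']);d,m,k=brown();print(k)
U=[proj(d,w(P,[(0,.198-q/100,rt(.198-q/100)-.01)]))[0][0] for q in range(45)];print([np.interp(c[0][0],U[::-1],np.arange(44,-1,-1)/100.) for c in k])
t=read_camera('top')
cv2.imwrite('pics/d.png',np.vstack([cv2.resize(d['image'][60:210,60:260,::-1],None,fx=3,fy=2,interpolation=2),cv2.resize(t['image'][140:265,240:440,::-1],None,fx=3,fy=2)]))"
```

```text
clock: 7.0
eef_pos: [0.6025, -0.2905, 0.1441]
tcp_rot: [-180.0, -0.0, -88.1]
force: [-0.0, -0.2, -0.2]
finger_gap: 0.0005
grip_force: 0.0
7.0 [ 0.6024804  -0.29051206  0.14408205] [-0.02593418 -0.20395718 -0.23463749]
[([111.6, 174.0], 155), ([126.2, 175.9], 175), ([103.5, 194.2], 38), ([121.0, 195.3], 28)]
[np.float64(0.4171166992839869), np.float64(0.37688565534867224), np.float64(0.43973207412856), np.float64(0.391135965226024)]
```

View pics/d.png

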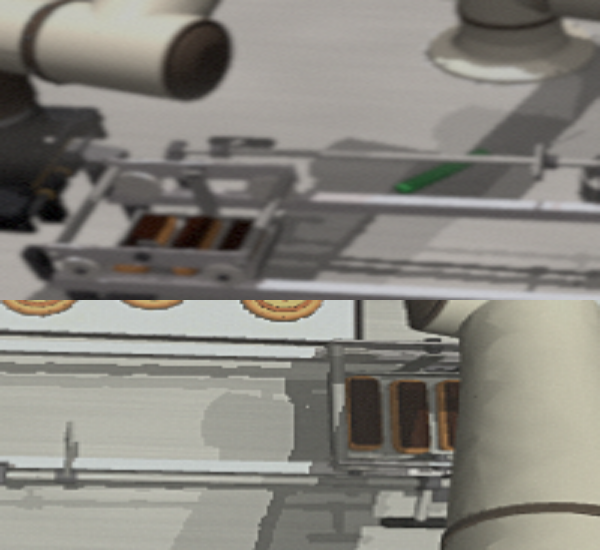

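The carriage is at the low end with three éclairs in the tray (scene crop about x=145, 190 and 235), the blade is raised (top crop (70,430)), and the hand is clear of it. I'll lift away, let it settle and compare frames.

```bash
python3 -m creep '[[0,-0.05,0.4,0,0],[0,-0.05,0.8,0,0],[0,-0.1,0.8,0,0],[-0.2,-0.6,0.6,0,0],[-0.5,-0.6,0.4,0,0],[-0.6,-0.6,0.3,0,0],[-0.6,-0.6,0,0,0],[-0.6,-0.6,0,0,0],[0,0,0,0,0],[0,0,0,0,0],[0,0,0,0,0],[0,0,0,0,0],[0,0,0,0,0],[0,0,0,0,0],[0,0,0,0,0],[0,0,0,0,0],[0,0,0,0,0],[0,0,0,0,0]]'
python3 - <<'E'
from h import *
import time
F=[]
for i in range(5):
    d=read_camera('top');F.append(d['image'][150:260,330:440].astype(int))
print([float(abs(F[i]-F[0]).mean()) for i in range(5)])
bar=proj(d,w(P,[(0,-.271,rt(-.271)+.04),(-.144,-.178,.163),(0,-.111,rt(-.111)+.04)]));print(((bar-[320,145])*[6,5]).round(0).tolist())
cv2.imwrite('pics/e.png',cv2.resize(d['image'][145:260,320:450,::-1],None,fx=6,fy=5,interpolation=2))
print(get_state()['clock'])
E
```

```text
clock: 8.9
eef_pos: [0.4774, -0.4501, 0.309]
tcp_rot: [180.0, 0.0, -88.1]
force: [-0.4, -0.8, 0.3]
finger_gap: 0.0004
grip_force: 0.0
[0.0, 2.427685950413223, 2.729449035812672, 2.8448484848484847, 2.811267217630854]
[[575.0, 242.0], [364.0, 533.0], [196.0, 233.0]]
9.15
```

View pics/e.png

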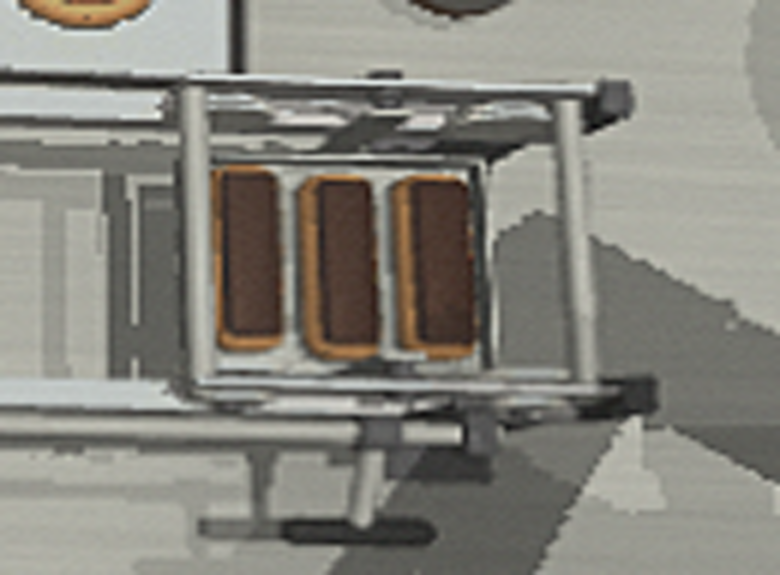

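The front bar at crop x≈575 is exactly where it should be on the buffers, and the carriage touches them. All three éclairs are in the tray and the lever bar is down at (360,530). I'll check for leftover swing, then hand in if it's still.

```bash
python3 -m creep '[[0,0,0,0,0],[0,0,0,0,0],[0,0,0,0,0],[0,0,0,0,0],[0,0,0,0,0],[0,0,0,0,0],[0,0,0,0,0],[0,0,0,0,0],[0,0,0,0,0],[0,0,0,0,0]]' >/dev/null
python3 - <<'E'
from h import *
c=[]
for i in range(12):
    r=read_camera('top')['image'][170:220,350:402].astype(int)
    m=(r.max(2)<125)&(r[:,:,0]-r[:,:,2]>18);c.append(np.argwhere(m).mean(0)[1])
c=np.array(c);print(c.round(2),np.ptp(c)); print(get_state()['clock'])
if np.ptp(c)<.6: print(sign_off())
E
```

```text
[27.34 27.41 27.39 27.34 27.35 27.37 27.37 27.34 27.3  27.25 27.46 27.23] 0.22797548960711467
10.75
the job is handed in; nothing more can be done
None
```

I pressed the gate lever down to its end stop and caught the carriage on its front bar. I braked it down onto the buffers, where it rests with the gate open, the hand clear, and all three éclairs in a still tray. I handed in at 10.75 s; I didn't measure the tray's swing during the braking itself.

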